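# Seat the upper vial tier in its stacking frame and latch it

## Task

In the fume cupboard, the white upper tier of a two-tier vial frame has been set down too far along the rails of the lower frame. Push it along the rails until its four corner posts drop into the sockets, then press its blue bar down until the tier is fully home and both orange spring latches have clicked shut over its side tabs. Keep the tier from tipping over, leave the tube rack, the two flasks and the jar where they stand, and let go at the end.

Things in the scene. Friction and masses are not known exactly. Their poses are not given: they have to be found in the camera images.
- base: Lower frame, fixed; place and yaw vary. Origin: centre of its underside, on the bench. Two guide rails run along its y (-160 to 160 mm), centre lines at x = -75 and 75 mm: channels 18 mm wide inside, floor 52, walls 58 mm above the bench, ends closed. Outside each rail, at y = 0, a grey bracket (out to x = 140 mm, 102 mm high, 50 mm wide) holds a latch. Vials between rails: tops 52 mm high.
- home (a point): Where the tier's origin is when fully home: over the lower frame's origin, 20 mm above the bench, at the level of the socket bottoms; axes as the lower frame's. Four sockets, 18 (x) by 19 (y) mm, open in the rail floors at x = -75, 75 and y = -70, 70 mm from it.
- tier: Upper tier, loose, 0.4 to 0.6 kg: white tray 170 (x) by 165 (y) mm with fixed vials, on four steel posts (11 mm thick, feet 14 mm) at x = -75, 75, y = -70, 70 mm. Origin: tier centre at the level of the post feet. Above it: tray underside 45, rim 80, vial caps 104, blue bar 135 mm. It starts with its feet on the rail floors, 35 to 65 mm too far to the lower frame's -y; slid home it drops by itself about 8 mm onto the latches.
- push_face (a point): Middle of the tray's flat outer wall on the tier's -y side (y = -82.5 mm, 170 mm wide, 45 to 80 mm above the post feet); this point is 52 mm above the feet. The place to push towards +y, along the rails.
- tier_bar (a point): Middle of the top face of the tier's blue bar (120 mm along x, 24 mm wide), 135 mm above the post feet: the place to press. With the posts in the sockets, pressing with 10 to 22 N down to 155 mm above the bench (feet on the socket bottoms) makes both latches snap over the blue side tabs (45 to 53 mm above the feet, out to x = -105 and 105 mm). If one side stays up, press the bar nearer that side.
- latch_near (a joint): Slide of the orange latch bolt on the lower frame's -x side, m: 0 = sprung fully in (shut), grows as it is pushed outward, up to 0.011. Bolt 30 mm wide, underside 76.5 mm above the bench, bevelled on top; spring 6 N at 0, 0.6 N more per mm.
- latch_far (a joint): The same for the orange latch bolt on the lower frame's +x side.
- tube_rack: Bystander: empty test-tube rack, wood with white ends, 176 by 55 mm, 75 mm high, loose. Origin: centre of its underside. It stands left or right of the lower frame.
- flask_a: Bystander: clear conical flask with red stopper, 84 mm across, 150 mm high, loose, beyond the frame. Origin: centre of its underside.
- flask_b: Bystander: clear conical flask with red stopper, 76 mm across, 135 mm high, loose, beyond the frame. Origin: centre of its underside.
- jar: Bystander: jar with black cap, 52 mm across, 85 mm high, loose, beyond the frame. Origin: centre of its underside.
There are look-alikes about, which are no part of the job. Leave any black or turquoise look-alike of the tier alone.

How it is judged:
By the outcome, as a careful person would: the job done as asked, in the order asked, and still so for the second after the job is handed in, with the robot touching nothing.
It also fails if it takes over 56 s, if anything falls off the work surface, if the arm or the gripper's body presses on something with over 40 N, if the wrist force passes 120 N, or if a joint passes its speed limit or range.

## Robot

A 6-joint arm with a two-finger parallel gripper is mounted at the origin on the work surface. World frame = base frame: x ahead of the robot, y to its left, z up, the work surface at z = 0. Lengths are in mm, angles in rad, forces in N, time in s.
With the tool pointing down it reaches from about 350 to 975 mm from the base axis. Payload 7.1 kg.
Tool frame: the origin (TCP) lies between the finger pads; the fingertips stand 14 mm ahead of it and the grasp point (between the pads) lies 5 mm behind it; z points along the fingers, y is the direction in which the jaws open and shut (so a half turn about z gives the same grasp; the last joint's range is limited). The gripper opens to 88 mm and grips with 3 to 60 N. Pads are 20 mm wide; open, the fingers measure 115 mm over their backs; the gripper's body (75 mm by 178 mm) begins 61 mm behind the grasp point.
Start: joints at [-1.143, 0.423, 1.63, -0, 1.089, -0.019], TCP at [270.066, -563.622, 236.675] pointing down, gripper open.
Joint ranges: [-3, 3], [-0.9, 2.11], [0.09, 2.58], [-1.31, 4.45], [0.11, 2.69], [-2.54, 2.54]. Speed limits (rad/s): [2.39, 2.39, 3.01, 3.14, 3.14, 3.14].

## Interface

Orientations are given as a rotation vector (axis times angle).
In Python, from workcell import get_obs, get_image, calibration, close_job, regions_of, place_of gives the robot as it stands.
- The arm moves only by the tool move_arm, never from a script. Its argument "deltas" is a list of rows, each a list of 5 numbers: the closure in counts, from 0 (fully open) to 255 (shut), then the shift along the tool's x, y, z in m, then the turn about the tool's z in rad. In form: [[grip, x, y, z, roll], ...]. A call has 1 to 5 rows; each row is the pose to reach, as a shift and turn from the pose commanded when the call began, along the tool's axes at that moment; what a row does not reach only later rows make up. A row lasts 1/12 s, in which the tool goes at most 41.7 mm and 7.16 degrees, less where a joint would pass 70% of its speed; a pose out of reach is approached as far as the arm can. A call with a gripper value outside its range is refused whole. The fingers move at their own pace and stop on an object; the grip force is fixed at half the most. Time passes only in rows, so rows that repeat a pose let the fingers close. It gives the time, the measured TCP pose, the force and the opening at its end, in the units of the state.
- get_obs(): the state, without advancing time (a new reading comes with each control period).
- get_image(name): name is "scene" or "side" or "wrist"; returns the picture (384x512x3 uint8, blue, green, red); there is no depth.
- calibration(name): a dict with "intrinsics" (3x3 intrinsics, pixels), "world_to_cam" (4x4, takes a point from world to camera coordinates); the wrist camera has in their place "hand_eye" (4x4, takes a point from camera to tool coordinates, whose origin is the TCP and whose axes are the flange's). Camera axes: x right, y down, z forward; pixel columns grow to the right and rows downward; lengths in mm; the calibration is good to about 2 mm. The wrist camera is an equidistant fisheye: a pixel r from the principal point sees the ray r / f radians off the axis. A picture is of the moment at which its call begins: read the wrist's pose just before it. calibration takes no time and is no camera call.
- close_job(): hands the job in, once; it reports no verdict.
Trained networks look in the newest picture that a camera, given by its name, has taken for a name from the list of things; names that differ only in an ending like _2 or _b are one class to them, and where a whole thing is asked for, a point or a joint stands for the part that bears it (a point fixed in the world has none). Each returns a list of dicts, best first, with "conf" (0 to 1); they miss things now and then, are a little off and sometimes report something else, mostly with a low value. They report only what shows in the picture. A call takes as long as a camera call. They do not tell look-alikes from the thing itself.
- regions_of(camera, name): "region" (384x512 bool, what is visible of it).
- place_of(camera, name): "location" ([x, y, z] in mm, in world coordinates, good to about 4 mm: a listed point, or the origin of a listed thing).
The state is a dict: "t": time; "qpos": joint angles; "qvel": joint speeds; "joint_torque": joint torques, N m; "ee_pos": TCP position; "orientation": TCP orientation; "ft_force": force on the tool from outside, world axes, zero at the start; "moment": the same for the moment, N m; "width": finger opening in mm.
Only numpy, scipy, OpenCV 4.12 (cv2) and the standard library are available. Lean on these libraries where they do the work, as an engineer would, in place of code of your own. Each camera call takes 0.05 s, during which the arm holds its last target.

## Working session

There is one attempt and no reset: what is moved stays moved. The work goes in short steps, Python scripts to look and compute and a tool call to move; the robot and the scene stay as the last step left them, time stands still between calls to the robot, and variables do not carry over. Pictures are saved under pics/ and viewed, and the job is handed in when it is done.

Besides the shell and the picture viewer there is one more tool, called after "Call:" in YAML: its name, and indented under it one key for each argument. move_arm: Moves the arm, as the interface text tells. Its arguments: {"type":"object","properties":{"deltas":{"type":"array","items":{"type":"array","items":{"type":"number"}}}},"required":["deltas"]}

```bash
mkdir -p pics; ls
python3 - <<'E'
from workcell import *
import cv2
print(get_obs())
for n in ["scene","side","wrist"]:
    im=get_image(n); cv2.imwrite(f"pics/{n}0.png",im)
    c=calibration(n); print(n,{k:v.tolist() if hasattr(v,'tolist') else v for k,v in c.items()})
E
```

```text
pics
{'t': 0.0, 'qpos': array([-1.14295713e+00,  4.23772034e-01,  1.63068190e+00,  2.42385542e-05,
        1.08856299e+00, -1.89818201e-02]), 'qvel': array([-0.00110052, -0.00028264,  0.00139608, -0.00069597, -0.00076642,
        0.00073773]), 'joint_torque': array([-1.70893123e-03, -5.44631124e+01, -2.73670292e+01,  6.42497744e-02,
        2.26634648e-02, -1.12388041e-04]), 'ee_pos': array([ 269.88765343, -563.15158405,  235.94781141]), 'orientation': array([-3.06215592e+00, -6.95713561e-01,  4.20971071e-04]), 'ft_force': array([-0.2158476 ,  0.67633806,  0.77374266]), 'moment': array([ 0.00483617,  0.02566306, -0.02123891]), 'width': 87.78005157399261}
scene {'intrinsics': [[412.370433359257, 0.0, 254.77132409845234], [0.0, 412.370433359257, 197.5311133184102], [0.0, 0.0, 1.0]], 'world_to_cam': [[-0.5211891755454646, 0.8533768090298509, 0.010481655607231221, 425.21429384220215], [0.5962779495745928, 0.37290110928755454, -0.7109130534342657, -212.99437453475215], [-0.6105853340405081, -0.3642702080902867, -0.7032017956123978, 1409.5501297895662], [0.0, 0.0, 0.0, 1.0]]}
side {'intrinsics': [[376.78268339817487, 0.0, 258.2738188287489], [0.0, 376.78268339817487, 185.2809337156224], [0.0, 0.0, 1.0]], 'world_to_cam': [[-0.9835807787411224, -0.18004719759153584, 0.012323081207295437, 556.6945060646076], [-0.11485998153723928, 0.571875198830182, -0.8122597747052385, 267.26224224402966], [0.1391978316363879, -0.8003385306246189, -0.5831656711993202, 942.598526894341], [0.0, 0.0, 0.0, 1.0]]}
wrist {'intrinsics': [[297.3186396354542, 0.0, 260.09311193359923], [0.0, 297.3186396354542, 196.0652930736017], [0.0, 0.0, 1.0]], 'hand_eye': [[0.0003839763805911564, -0.9647465088492045, -0.26318059621752043, 72.351014194742], [0.9999998345196686, 0.0004831852867926244, -0.00031223807032517803, -0.557833773458416], [0.000428395580137686, -0.26318043277426423, 0.9647465347343708, -148.0065373379646], [0.0, 0.0, 0.0, 1.0]]}
```

View pics/scene0.png

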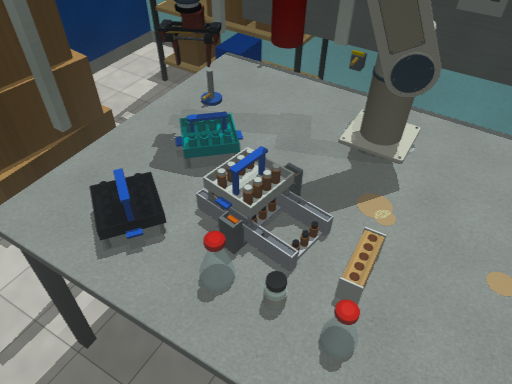

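View pics/side0.png

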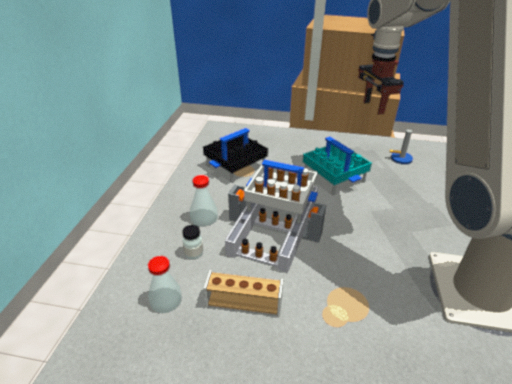

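View pics/wrist0.png

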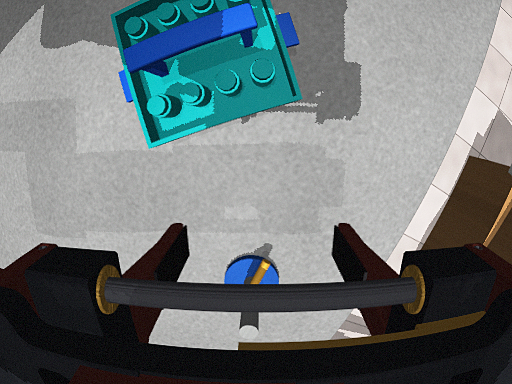

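Run:
```python
from workcell import *
import numpy as np
for cam in ["scene","side","wrist"]:
    get_image(cam)
    for n in ["base","home","tier","push_face","tier_bar","tube_rack"]:
        try:
            print(cam,n,[(round(d['conf'],2),np.round(d['location'],1).tolist()) for d in place_of(cam,n)])
        except Exception as e: print(cam,n,e)
print(get_obs()['t'])
```

```text
scene base [(0.61, [541.1, -141.3, 0.4])]
scene home [(0.66, [546.0, -140.6, 20.2]), (0.41, [548.2, -141.9, 4.1])]
scene tier [(0.8, [734.3, -448.8, -0.3]), (0.59, [373.3, -444.3, -0.7]), (0.55, [533.3, -193.8, 53.6])]
scene push_face [(0.9, [667.1, -395.3, 52.5]), (0.69, [314.1, -495.8, 50.9])]
scene tier_bar [(0.94, [537.9, -193.5, 189.1]), (0.84, [372.8, -441.2, 137.8]), (0.78, [735.4, -444.5, 138.8])]
scene tube_rack [(0.78, [573.2, 147.6, 0.5])]
side base [(0.69, [540.8, -148.5, -1.2]), (0.4, [761.6, -138.4, -3.2])]
side home [(0.93, [547.5, -149.7, 20.5])]
side tier [(0.93, [739.0, -444.8, 1.5]), (0.65, [373.2, -444.5, 1.5]), (0.59, [536.3, -192.2, 56.2]), (0.39, [746.1, 8.7, -0.9])]
side push_face [(0.91, [668.9, -390.5, 55.2]), (0.78, [312.0, -504.1, 57.4]), (0.59, [516.6, -276.7, 99.0])]
side tier_bar [(0.76, [736.5, -446.5, 135.1]), (0.65, [535.8, -191.1, 185.0]), (0.56, [370.9, -442.6, 139.8])]
side tube_rack [(0.66, [576.0, 146.6, -1.1])]
wrist base []
wrist home []
wrist tier [(0.69, [376.3, -441.8, 3.5])]
wrist push_face [(0.93, [313.1, -501.5, 54.7])]
wrist tier_bar [(0.78, [375.0, -442.2, 135.1])]
wrist tube_rack []
1.2
```

The candidates for the tier are white on the rails at scene (250,180), turquoise at (209,133) and black at (127,205). I choose the white one because it stands on the lower frame. I'll check it in a close crop and measure the rails.

Run:
```python
import cv2
a=cv2.imread("pics/scene0.png")[135:270,185:340]; b=cv2.imread("pics/side0.png")[150:275,215:335]
cv2.imwrite("pics/c_scene.png",cv2.resize(a,None,fx=5,fy=4.4,interpolation=2) if 0 else cv2.resize(a,None,fx=4.4,fy=4.4,interpolation=cv2.INTER_CUBIC))
cv2.imwrite("pics/c_side.png",cv2.resize(b,None,fx=4.8,fy=4.8,interpolation=cv2.INTER_CUBIC))
```

```text
(no output)
```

View pics/c_scene.png

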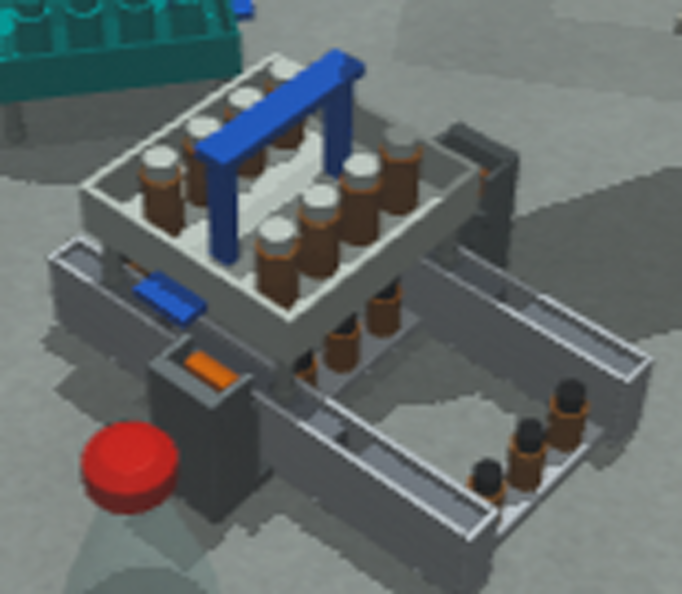

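View pics/c_side.png

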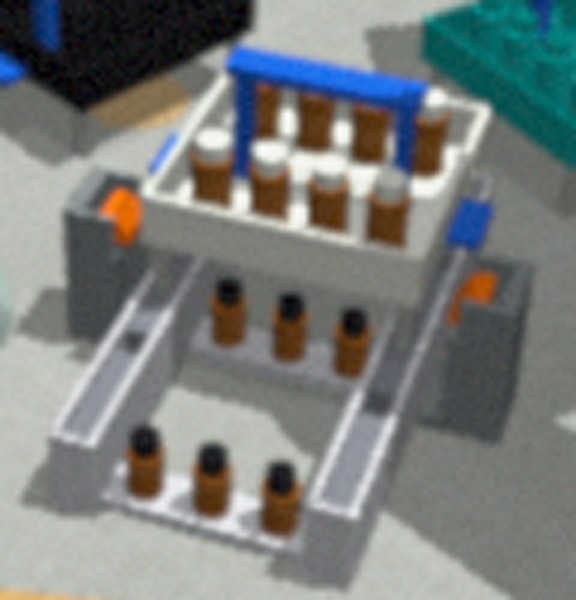

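```bash
cat > h.py <<'E'
import numpy as np
from workcell import *
from scipy.spatial.transform import Rotation as R
def ray_z(cam,px,z):
    c=calibration(cam);K=np.array(c['intrinsics']);T=np.array(c['world_to_cam'])
    d=T[:3,:3].T@np.linalg.inv(K)@[px[0],px[1],1];o=-T[:3,:3].T@T[:3,3]
    return (o+d*(z-o[2])/d[2])
def tool():
    s=get_obs();return s['ee_pos'],R.from_rotvec(s['orientation']).as_matrix(),s
def wrist_rays(uv,p,Rm):
    c=calibration('wrist');K=np.array(c['intrinsics']);H=np.array(c['hand_eye'])
    out=[]
    for u,v in uv:
        dx,dy=u-K[0,2],v-K[1,2];r=np.hypot(dx,dy);th=r/K[0,0]
        d=np.array([np.sin(th)*dx/r,np.sin(th)*dy/r,np.cos(th)])
        out.append((Rm@(H[:3,:3]@d)))
    return p+Rm@H[:3,3],out
def wrist_z(uv,z,p,Rm):
    o,ds=wrist_rays(uv,p,Rm);return [o+d*(z-o[2])/d[2] for d in ds]
E
python3 - <<'E'
from h import *
P=lambda c,u,v,z=58:ray_z(c,(u,v),z)
s1,s2,s3=P('scene',294.8,254.5),P('scene',330.5,219.1),P('scene',199.8,191.4)
d1,d2=P('side',230.6,241.0),P('side',285.4,255.8)
for a in(s1,s2,s3,d1,d2):print(a.round(1))
for a,b in((s1,s2),(d1,d2)):
    v=a-b;print(np.linalg.norm(v),np.degrees(np.arctan2(v[1],v[0])),((a+b)/2).round(1))
v=s1-s3;print(np.linalg.norm(v),np.degrees(np.arctan2(v[1],v[0])))
# bar ends scene
for c,uvs in(('scene',[(185+225/4.4,135+152/4.4),(185+350/4.4,135+60/4.4)]),('side',[(215+240/4.8,150+58/4.8),(215+417/4.8,150+92/4.8)])):
    a,b=[P(c,*q,z=187) for q in uvs];v=a-b;print(c,'bar',a.round(),b.round(),np.linalg.norm(v),np.degrees(np.arctan2(v[1],v[0])),((a+b)/2).round(1))
E
```

```text
[647.2   6.7  58. ]
[498.6  32.1  58. ]
[ 593.3 -311.6   58. ]
[640.9   1.5  58. ]
[491.9  26.7  58. ]
150.6683477667755 -9.683396558325818 [572.9  19.4  58. ]
151.11530663753712 -9.583717659434944 [566.4  14.1  58. ]
322.8455410218886 80.39606418014237
scene bar [ 589. -193.  187.] [ 482. -177.  187.] 107.49387954663048 -8.89741498545163 [ 535.5 -185.2  187. ]
side bar [ 585. -200.  187.] [ 479. -184.  187.] 107.83296416850992 -8.526487032616222 [ 532.1 -191.9  187. ]
```

Call:
move_arm:
  deltas:
    - [0, 0.036, -0.013, 0, -0.105]
    - [0, 0.073, -0.026, 0, -0.21]
    - [0, 0.109, -0.039, 0, -0.32]
    - [0, 0.145, -0.052, 0, -0.425]
    - [0, 0.18, -0.065, 0, -0.53]

```text
t: 1.62
ee_pos: [405.3, -425.9, 236.8]
orientation: [2.77, 1.481, 0.0]
ft_force: [-0.2, -0.0, 0.9]
width: 87.9
```

Run:
```python
from h import *
p,Rm,s=tool();print(p,Rm.round(3).tolist(),s['ft_force'],s['t'])
t=np.array([514,-315,236]);print('tool delta',Rm.T@(t-p),'roll',-(np.radians(80.4)-np.arctan2(Rm[1,0],Rm[0,0])))
```

```text
[ 405.32508568 -425.91855149  236.81040693] [[0.556, 0.831, 0.0], [0.831, -0.556, -0.0], [-0.0, 0.0, -1.0]] [-0.19812365 -0.02315401  0.94115605] 1.6167
tool delta [152.60646165  28.71264937   0.81881431] roll -0.42165382180256694
```

Call:
move_arm:
  deltas:
    - [0, 0.035, 0.006, 0, -0.1]
    - [0, 0.07, 0.013, 0, -0.2]
    - [0, 0.11, 0.02, 0, -0.31]
    - [0, 0.15, 0.028, 0, -0.425]
    - [0, 0.15, 0.028, 0, -0.425]

```text
t: 2.03
ee_pos: [515.7, -314.2, 236.9]
orientation: [2.39, 2.038, 0.003]
ft_force: [-0.8, 0.1, 0.9]
width: 87.9
```

Run:
```python
from h import *
import cv2
p,Rm,s=tool();print(p,Rm.round(3).tolist(),s['ft_force'],s['t'],s['qpos'])
cv2.imwrite("pics/w1.png",get_image('wrist'))
for n in ["base","home","tier","push_face","tier_bar"]:
    print(n,[(round(d['conf'],2),np.round(d['location'],1).tolist()) for d in place_of('wrist',n)])
```

```text
[ 515.68259804 -314.16496839  236.93256503] [[0.158, 0.987, 0.002], [0.987, -0.158, 0.001], [0.001, 0.002, -1.0]] [-0.81803885  0.0941466   0.8863988 ] 2.0333 [-0.56780239  0.39139498  1.67902882  0.00214557  1.06978517 -0.41018859]
base []
home []
tier [(0.96, [375.8, -440.2, 3.7]), (0.64, [535.6, -193.8, 50.2]), (0.58, [733.1, -444.7, 1.7])]
push_face [(0.96, [313.7, -502.7, 51.0]), (0.9, [520.3, -277.5, 98.8]), (0.79, [670.6, -396.4, 55.3])]
tier_bar [(0.9, [535.6, -191.2, 190.2]), (0.76, [375.8, -439.3, 136.5])]
```

View pics/w1.png

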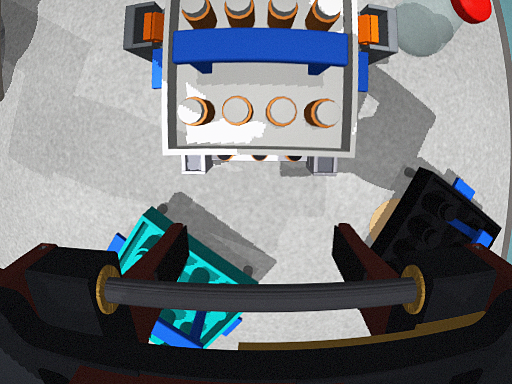

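The picture shows the white tier at (260,80), its bar at (260,45), and its −y wall's rim line at row ~152, between columns 163 and 356. The −y rail ends show at (193,165) and (322,165).

Run:
```python
from h import *
p,Rm,s=tool()
for l,uv,z in [('rim',[(163,155),(357,155)],132),('barfront',[(174,62),(346,62)],187),('rails',[(193,172),(322,172)],58)]:
    a=wrist_z(uv,z,p,Rm);m=(a[0]+a[1])/2;v=a[1]-a[0]
    print(l,m.round(1),np.linalg.norm(v),np.degrees(np.arctan2(v[1],v[0])),'tool rel',(Rm.T@(m-p)).round(1))
# TCP in base frame
yaw=np.radians(-9.6);B=np.array([[np.cos(yaw),-np.sin(yaw)],[np.sin(yaw),np.cos(yaw)]])
print(B.T@(p[:2]-[543,-144]), np.degrees(np.arctan2(Rm[1,0],Rm[0,0])))
```

```text
rim [ 517.5 -278.8  132. ] 171.65025656099752 -9.797586529346082 tool rel [ 4.140e+01 -1.000e-01  1.046e+02]
barfront [ 529.6 -209.1  187. ] 115.57716611745131 -9.805376612043073 tool rel [ 1.121e+02 -1.000e-01  4.960e+01]
rails [ 509.5 -307.4   58. ] 146.308258759113 -9.823123990621816 tool rel [ 11.9  -3.  178.6]
[  -2.74513966 -178.58755427] 80.18070582484283
```

Call:
move_arm:
  deltas:
    - [0, 0, 0, 0.03, 0]
    - [0, 0, 0, 0.06, 0]
    - [0, 0, 0, 0.09, 0]
    - [0, 0, 0, 0.122, 0]
    - [0, 0.01, 0, 0.122, 0]

```text
t: 2.75
ee_pos: [508.9, -308.8, 109.2]
orientation: [-2.398, -2.016, 0.005]
ft_force: [-0.6, 0.1, -0.9]
width: 87.7
```

Call:
move_arm:
  deltas:
    - [0, 0.004, 0, 0, 0]
    - [0, 0.008, 0, 0, 0]
    - [0, 0.012, 0, 0, 0]
    - [0, 0.015, 0, 0, 0]
    - [0, 0.018, 0, 0, 0]

```text
t: 3.17
ee_pos: [517.1, -291.1, 116.4]
orientation: [2.399, 2.025, 0.001]
ft_force: [-0.2, 0.5, 0.0]
width: 87.6
```

Run:
```python
from h import *
import cv2
p,Rm,s=tool();print(p,s['ft_force'],s['t'])
cv2.imwrite("pics/w2.png",get_image('wrist'));cv2.imwrite("pics/s2.png",cv2.resize(get_image('side')[130:290,190:350],None,fx=3.7,fy=3.7))
```

```text
[ 517.12421687 -291.08641577  116.44470884] [-0.16665099  0.48467971  0.01243424] 3.1667
```

View pics/w2.png

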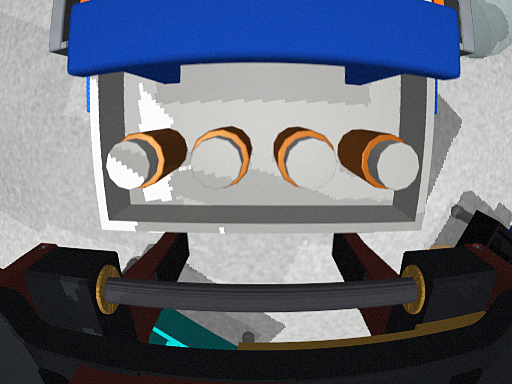

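View pics/s2.png

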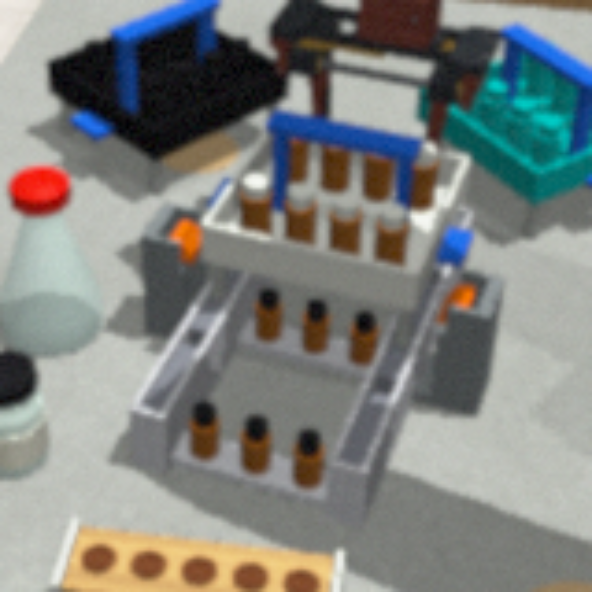

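Call:
move_arm:
  deltas:
    - [0, 0.003, 0, 0, 0]
    - [0, 0.006, 0, 0, 0]
    - [0, 0.009, 0, 0, 0]
    - [0, 0.012, 0, 0, 0]
    - [0, 0.015, 0, 0, 0]

```text
t: 3.68
ee_pos: [519.1, -276.7, 115.0]
orientation: [2.4, 2.025, -0.0]
ft_force: [-0.4, -4.5, 1.9]
width: 88.0
```

Call:
move_arm:
  deltas:
    - [0, 0.003, 0, 0, 0]
    - [0, 0.006, 0, 0, 0]
    - [0, 0.009, 0, 0, 0]
    - [0, 0.012, 0, 0, 0]
    - [0, 0.015, 0, 0, 0]

```text
t: 4.1
ee_pos: [521.6, -261.7, 115.0]
orientation: [2.4, 2.025, -0.0]
ft_force: [-0.9, -6.1, 3.1]
width: 88.0
```

```bash
cat > est.py <<'E'
from h import *
import sys
p,Rm,s=tool();print(p.round(1),s['ft_force'].round(1),round(s['t'],2))
yaw=np.radians(-9.6);B=np.array([[np.cos(yaw),-np.sin(yaw)],[np.sin(yaw),np.cos(yaw)]])
O=np.array([543,-144]);print('tcp base',(B.T@(p[:2]-O)).round(1))
for cam in ('scene','side','wrist'):
    get_image(cam)
    for n in ('tier_bar','push_face','home'):
        for d in place_of(cam,n):
            l=np.array(d['location'])
            if np.hypot(*(l[:2]-O))<180 : print(cam,n,round(d['conf'],2),'base frame',(B.T@(l[:2]-O)).round(1),'z',l[2].round(1))
E
python3 est.py
```

```text
[ 521.6 -261.7  115. ] [-0.9 -6.1  3.1] 4.1
tcp base [  -1.5 -119.7]
scene tier_bar 0.89 base frame [  2.  -24.1] z 185.2
scene push_face 0.56 base frame [   2.7 -112.8] z 104.7
scene home 0.92 base frame [2.5 4.1] z 15.7
side tier_bar 0.83 base frame [  0.7 -25.7] z 184.3
side home 0.77 base frame [ 6.7 -3.8] z 18.8
wrist tier_bar 0.65 base frame [  2.8 -21.6] z 188.5
wrist push_face 0.71 base frame [   0.6 -109.3] z 102.5
wrist push_face 0.64 base frame [ -1.4 -26.2] z 52.4
```

Call:
move_arm:
  deltas:
    - [0, 0.003, 0, 0, 0]
    - [0, 0.006, 0, 0, 0]
    - [0, 0.009, 0, 0, 0]
    - [0, 0.011, 0, 0, 0]
    - [0, 0.013, 0, 0, 0]

```text
t: 5.12
ee_pos: [523.3, -248.2, 114.5]
orientation: [-2.4, -2.026, 0.0]
ft_force: [-0.7, -2.5, -2.1]
width: 87.7
```

Call:
move_arm:
  deltas:
    - [0, 0.001, 0, 0, 0]
    - [0, 0.002, 0, 0, 0]
    - [0, 0.003, 0, 0, 0]
    - [0, 0.004, 0, 0, 0]
    - [0, 0.005, 0, 0, 0]

```text
t: 5.53
ee_pos: [524.3, -243.6, 114.7]
orientation: [2.401, 2.026, 0.0]
ft_force: [-0.2, -2.7, -1.5]
width: 88.1
```

```bash
python3 est.py; python3 -c "
from h import *
import cv2
cv2.imwrite('pics/s3.png',cv2.resize(get_image('side')[130:290,190:350],None,fx=3.7,fy=3.7))"
```

```text
[ 524.3 -243.6  114.7] [-0.2 -2.7 -1.5] 5.53
tcp base [  -1.9 -101.4]
scene tier_bar 0.77 base frame [ 3.5 -8.1] z 186.7
scene push_face 0.67 base frame [  1. -93.] z 105.5
scene home 0.9 base frame [-3.7  3.4] z 17.8
side tier_bar 0.82 base frame [ 3.1 -6.7] z 183.5
side push_face 0.72 base frame [ -4.1 -92.2] z 101.2
side home 0.66 base frame [ 3.7 -4. ] z 18.2
wrist tier_bar 0.93 base frame [ 1.9 -5.6] z 187.6
wrist push_face 0.81 base frame [ -0.3 -93.1] z 100.9
wrist push_face 0.17 base frame [ 4.5 -5.1] z 187.9
```

View pics/s3.png

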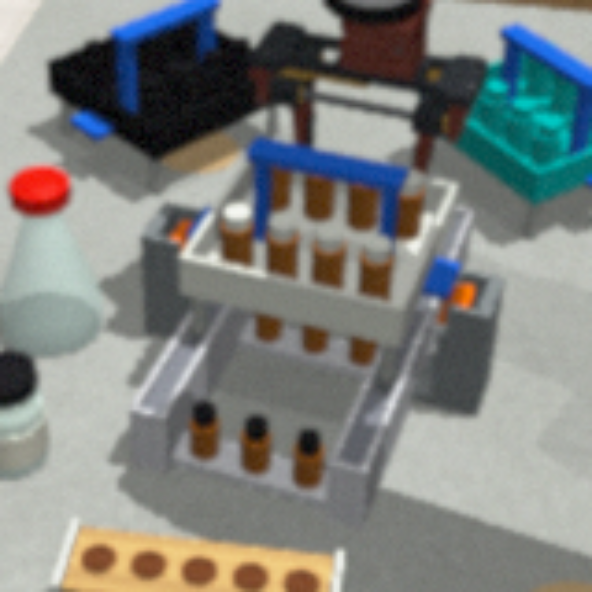

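Call:
move_arm:
  deltas:
    - [0, 0.001, 0, 0, 0]
    - [0, 0.002, 0, 0, 0]
    - [0, 0.003, 0, 0, 0]
    - [0, 0.004, 0, 0, 0]
    - [0, 0.004, 0, 0, 0]

```text
t: 6.6
ee_pos: [524.9, -239.3, 114.7]
orientation: [-2.401, -2.026, -0.0]
ft_force: [-0.1, -0.7, -0.3]
width: 87.5
```

```bash
python3 est.py|grep -v home
```

```text
[ 524.9 -239.3  114.7] [-0.1 -0.7 -0.3] 6.6
tcp base [ -1.9 -97. ]
scene tier_bar 0.84 base frame [2.5 1.5] z 174.4
scene push_face 0.76 base frame [  0.5 -83.8] z 94.1
side tier_bar 0.94 base frame [ 0.7 -0.3] z 176.6
side push_face 0.58 base frame [ -5.5 -82.2] z 90.9
wrist tier_bar 0.77 base frame [3.2 3.6] z 178.2
wrist push_face 0.77 base frame [  2.7 -83.8] z 90.3
```

Call:
move_arm:
  deltas:
    - [0, -0.012, 0, 0, 0]
    - [0, -0.025, 0, 0, 0]
    - [0, -0.025, 0, -0.04, 0]
    - [0, -0.025, 0, -0.08, 0]
    - [0, -0.025, 0, -0.11, 0]

```text
t: 7.62
ee_pos: [520.8, -266.2, 226.9]
orientation: [2.401, 2.024, 0.0]
ft_force: [1.1, -0.4, -0.2]
width: 87.4
```

```bash
python3 est.py|grep -v home; python3 -c "
from h import *
import cv2
cv2.imwrite('pics/s4.png',cv2.resize(get_image('side')[130:290,190:350],None,fx=3.7,fy=3.7))
cv2.imwrite('pics/w4.png',get_image('wrist'))
p,Rm,s=tool();print(p,Rm)"
```

```text
[ 520.8 -266.2  226.9] [ 1.1 -0.4 -0.2] 7.62
tcp base [  -1.5 -124.2]
scene tier_bar 0.91 base frame [2.3 3.9] z 174.9
scene push_face 0.62 base frame [  1.3 -85. ] z 94.3
side tier_bar 0.95 base frame [1.9 0.7] z 175.4
side push_face 0.56 base frame [ -3.5 -85.8] z 92.7
wrist tier_bar 0.55 base frame [1.8 2.4] z 177.5
wrist tier_bar 0.28 base frame [ 0.6 -3.3] z 41.4
wrist push_face 0.94 base frame [  1.2 -85. ] z 93.4
[ 520.57420484 -264.2530176   224.14824629] [[ 1.68076405e-01  9.85773651e-01 -7.94738202e-04]
 [ 9.85773927e-01 -1.68076102e-01  4.33786167e-04]
 [ 2.94038474e-04 -8.56341418e-04 -9.99999590e-01]]
```

View pics/s4.png

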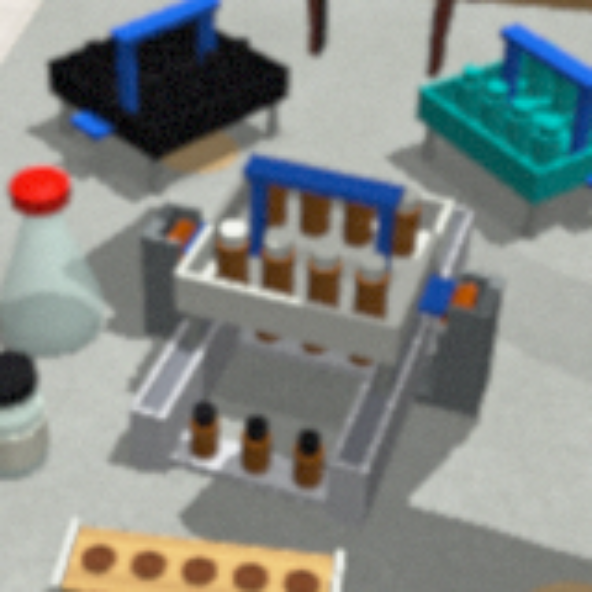

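View pics/w4.png

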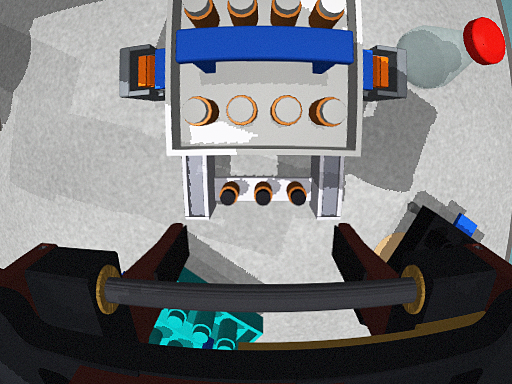

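The tier has dropped level into the sockets. The bar is at wrist (264,46), the side tabs at (160,70) and (367,70), and the orange bolts just outside them. Next I'll measure the bar's offset from the tool.

Run:
```python
from h import *
import cv2
p,Rm,s=tool();im=get_image('wrist')
hsv=cv2.cvtColor(im,cv2.COLOR_BGR2HSV);m=cv2.inRange(hsv,(105,150,60),(130,255,255))
m[:, :170]=0;m[:,358:]=0;m[100:]=0;m[:15]=0
for c in (190,225,264,300,335):
    r=np.where(m[:,c])[0];print(c,r.min(),r.max())
for r in (40,50,55):
    c=np.where(m[r])[0];print('row',r,c.min(),c.max())
t=[(176,50),(353,50)]
a=wrist_z([(176,50),(353,50)],178,p,Rm);mm=(a[0]+a[1])/2;v=a[1]-a[0];print(np.linalg.norm(v),'rel mid',Rm.T@(mm-p),'angle',np.degrees(np.arctan2(*(Rm.T@v)[[0,1]])))
for row in (25,28,62,65): 
    q=wrist_z([(264,row)],178,p,Rm)[0];print(row,Rm.T@(q-p))
print(p)
```

```text
190 29 61
225 27 60
264 26 60
300 27 61
335 29 63
row 40 176 352
row 50 176 352
row 55 176 352
117.33546841156858 rel mid [120.04895296   3.08516963  46.18092228] angle 0.30620006250911136
25 [134.68441578   2.52948795  46.18570152]
28 [132.5315058    2.52725048  46.1850704 ]
62 [108.93874944   2.51468843  46.17814397]
65 [106.91444862   2.51467084  46.17754877]
[ 520.57420484 -264.2530176   224.14824629]
```

Call:
move_arm:
  deltas:
    - [60, 0.03, 0.003, 0, 0]
    - [60, 0.06, 0.003, 0, 0]
    - [60, 0.09, 0.003, 0, 0]
    - [60, 0.122, 0.003, 0, 0]
    - [60, 0.122, 0.003, 0, 0]

```text
t: 8.78
ee_pos: [544.6, -140.5, 224.6]
orientation: [-2.397, -2.029, -0.001]
ft_force: [-0.2, 0.2, -0.4]
width: 66.9
```

Call:
move_arm:
  deltas:
    - [60, 0, 0, 0.005, 0]
    - [60, 0, 0, 0.01, 0]
    - [60, 0, 0, 0.015, 0]
    - [60, 0, 0, 0.02, 0]
    - [60, 0, 0, 0.023, 0]

```text
t: 9.2
ee_pos: [543.6, -145.4, 200.5]
orientation: [-2.402, -2.024, 0.001]
ft_force: [0.0, 0.3, 0.7]
width: 67.0
```

```bash
python3 est.py|grep -v home; python3 -c "
from h import *
import cv2
cv2.imwrite('pics/s5.png',cv2.resize(get_image('side')[130:290,190:350],None,fx=3.7,fy=3.7))
cv2.imwrite('pics/sc5.png',cv2.resize(get_image('scene')[115:265,175:340],None,fx=4,fy=4))
p,Rm,s=tool();print(p,s['width'])"
```

```text
[ 543.6 -145.4  200.5] [0.  0.3 0.7] 9.2
tcp base [ 0.8 -1.3]
scene tier_bar 0.92 base frame [2.6 2.2] z 175.8
scene push_face 0.7 base frame [  0.9 -84.5] z 92.3
side tier_bar 0.66 base frame [1.3 3.7] z 179.4
side push_face 0.86 base frame [ -1.8 -85.6] z 90.9
wrist tier_bar 0.92 base frame [-1.   4.4] z 176.9
wrist push_face 0.66 base frame [  2.  -85.8] z 89.5
[ 544.24037092 -144.56600966  201.79845027] 67.17452207144851
```

View pics/s5.png

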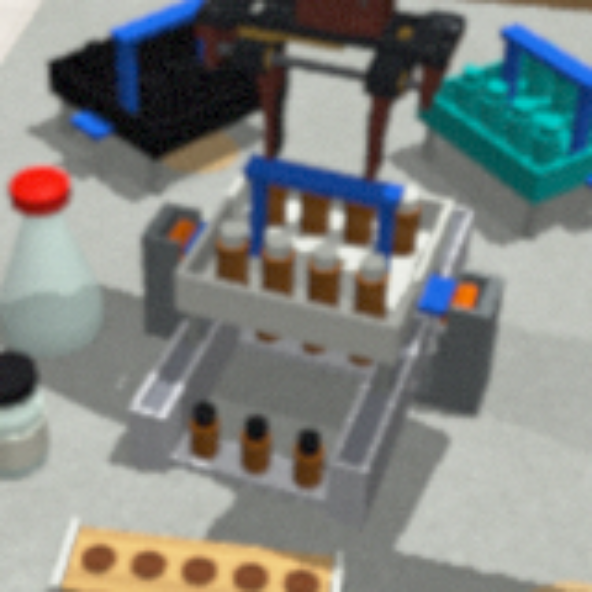

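View pics/sc5.png

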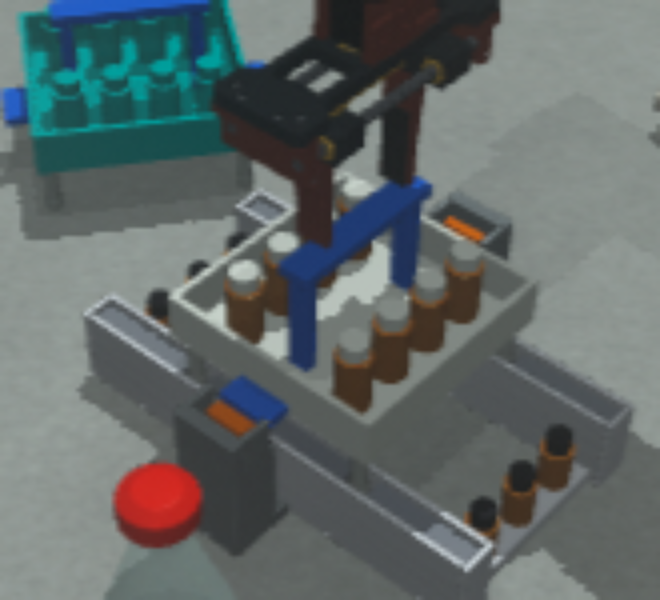

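Run:
```python
from h import *
import cv2
p,Rm,s=tool();print(p,s['t'])
im=get_image('wrist');cv2.imwrite('pics/w5.png',im)
img=get_image('scene').copy()
def proj(cam,P):
    c=calibration(cam);K=np.array(c['intrinsics']);T=np.array(c['world_to_cam']);q=T[:3,:3]@P+T[:3,3];q=K@q;return q[:2]/q[2]
for cam,(y0,y1,x0,x1) in (('scene',(115,235,195,315)),('side',(150,230,240,330))):
    img=get_image(cam);f=5 if cam=='scene' else 7
    cr=cv2.resize(img[y0:y1,x0:x1],None,fx=f,fy=f,interpolation=cv2.INTER_CUBIC)
    for sy in(-1,1):
        for dx in (-10,10):
            for dy in (34,47):
                u=proj(cam,p+Rm@np.array([dx,sy*dy,14]));cv2.circle(cr,tuple(int(k) for k in ((u-[x0,y0]+.5)*f)),2,(0,255,0),-1)
    # bar top outline assumed at home xy, z 178
    cv2.imwrite(f'pics/{cam}5b.png',cr)
```

```text
[ 544.24037092 -144.56600966  201.79845027] 9.9
```

View pics/w5.png

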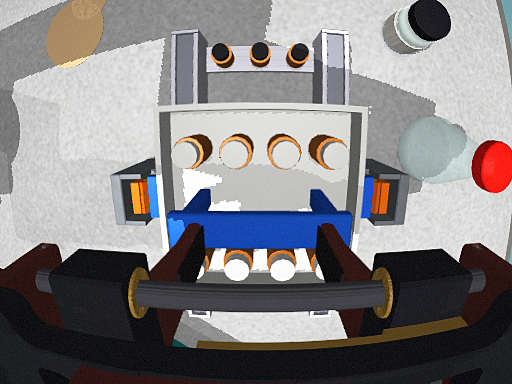

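View pics/scene5b.png

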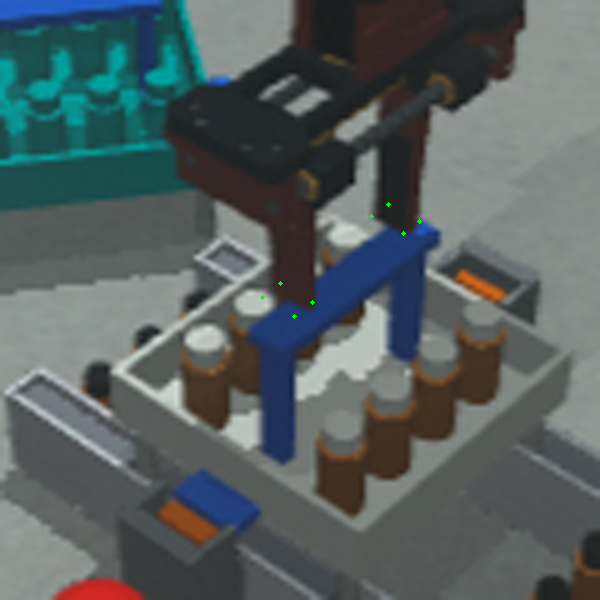

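View pics/side5b.png

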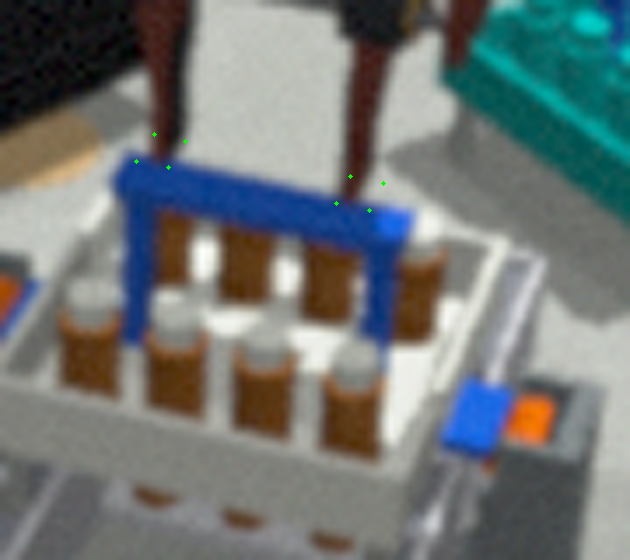

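Run:
```python
from h import *
import cv2
p,Rm,s=tool()
for r,z in ((211,178),(245,178),(247,178),(222,187.8)):
    print(r,z,(Rm.T@(wrist_z([(260,r)],z,p,Rm)[0]-p)).round(1))
print((Rm.T@(wrist_z([(205,222)],187.8,p,Rm)[0]-p)).round(1))
im=cv2.imread('pics/w5.png')[190:290,160:360];cv2.imwrite('pics/w5c.png',cv2.resize(im,None,fx=4,fy=4,interpolation=2))
```

```text
211 178 [16.4 -0.  23.7]
245 178 [-6.3 -0.  23.7]
247 178 [-7.7 -0.  23.7]
222 187.8 [12.9 -0.  13.9]
[ 12.7 -32.3  13.9]
```

View pics/w5c.png

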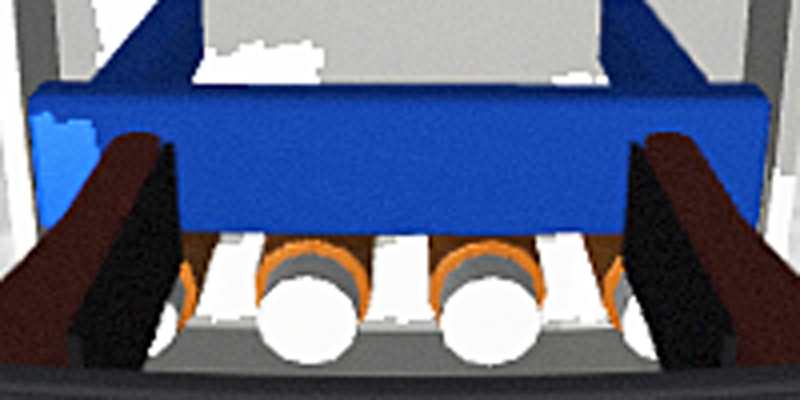

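Call:
move_arm:
  deltas:
    - [60, 0.003, 0, 0, 0]
    - [60, 0.003, 0, 0.002, 0]
    - [60, 0.003, 0, 0.004, 0]
    - [60, 0.003, 0, 0.006, 0]
    - [60, 0.003, 0, 0.008, 0]

```text
t: 10.52
ee_pos: [544.6, -141.6, 193.4]
orientation: [-2.401, -2.026, 0.0]
ft_force: [-0.4, 0.2, -0.2]
width: 66.8
```

Call:
move_arm:
  deltas:
    - [60, 0, 0, 0.001, 0]
    - [60, 0, 0, 0.002, 0]
    - [60, 0, 0, 0.003, 0]
    - [60, 0, 0, 0.004, 0]
    - [60, 0, 0, 0.005, 0]

```text
t: 10.93
ee_pos: [546.0, -142.0, 190.1]
orientation: [2.399, 2.024, 0.003]
ft_force: [-0.6, 1.1, 12.9]
width: 67.4
```

Call:
move_arm:
  deltas:
    - [60, 0, 0, 0.001, 0]
    - [60, 0, 0, 0.002, 0]
    - [60, 0, 0, 0.003, 0]

```text
t: 11.18
ee_pos: [546.1, -142.1, 187.8]
orientation: [2.399, 2.024, 0.003]
ft_force: [-2.3, 0.5, 15.0]
width: 67.0
```

Call:
move_arm:
  deltas:
    - [60, 0, 0, 0.0015, 0]
    - [60, 0, 0, 0.003, 0]
    - [60, 0, 0, 0.0045, 0]
    - [60, 0, 0, 0.006, 0]

```text
t: 11.52
ee_pos: [545.4, -141.9, 181.2]
orientation: [2.4, 2.025, 0.002]
ft_force: [-0.5, 0.0, 0.0]
width: 66.9
```

Call:
move_arm:
  deltas:
    - [60, 0, 0, 0.0015, 0]
    - [60, 0, 0, 0.003, 0]
    - [60, 0, 0, 0.0045, 0]
    - [60, 0, 0, 0.006, 0]

```text
t: 11.85
ee_pos: [544.5, -141.6, 173.3]
orientation: [-2.401, -2.026, 0.001]
ft_force: [-1.6, -0.8, 1.6]
width: 67.1
```

```bash
python3 est.py|grep -v home; python3 -c "
from h import *
import cv2
cv2.imwrite('pics/s6.png',cv2.resize(get_image('side')[130:290,190:350],None,fx=3.7,fy=3.7))
cv2.imwrite('pics/sc6.png',cv2.resize(get_image('scene')[115:265,175:340],None,fx=4,fy=4))
"
```

```text
[ 544.5 -141.6  173.3] [-1.6 -0.8  1.6] 11.85
tcp base [1.  2.6]
scene tier_bar 0.92 base frame [3.8 1.6] z 156.7
scene push_face 0.9 base frame [  2.4 -84.6] z 77.4
side tier_bar 0.94 base frame [5.2 1.6] z 157.1
side push_face 0.64 base frame [ -0.9 -83.2] z 69.6
wrist tier_bar 0.72 base frame [8.3 2. ] z 157.6
wrist push_face 0.86 base frame [  6.4 -85.7] z 73.6
```

View pics/s6.png

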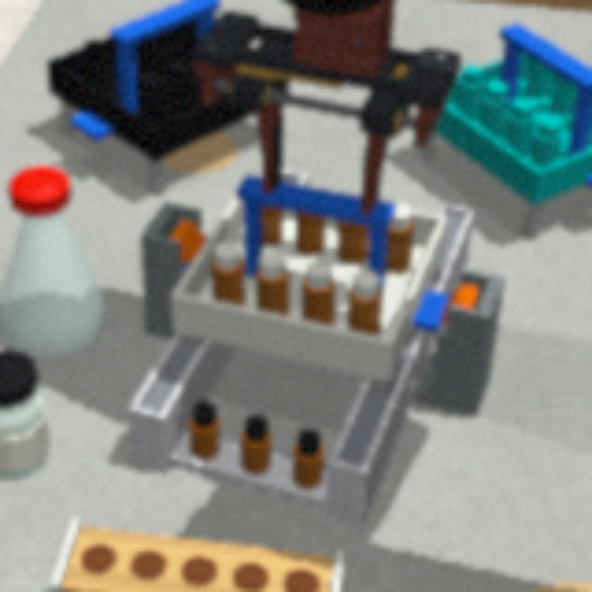

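View pics/sc6.png

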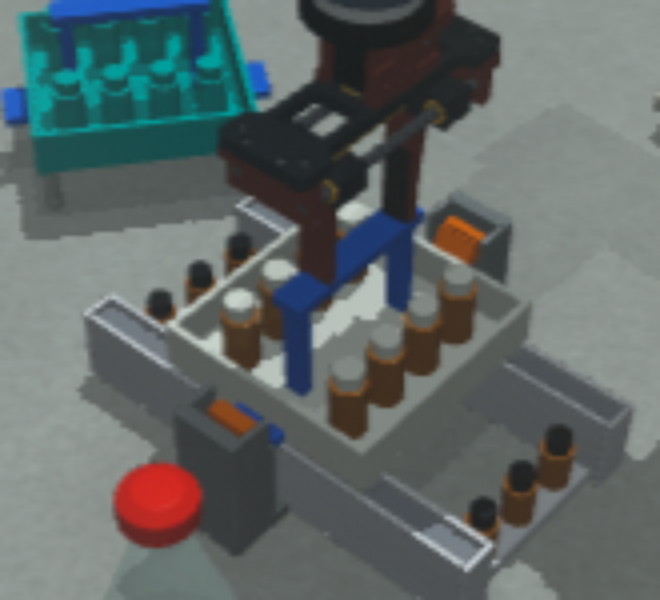

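Call:
move_arm:
  deltas:
    - [60, 0, 0, 0.001, 0]
    - [60, 0, 0, 0.002, 0]
    - [60, 0, 0, 0.003, 0]
    - [60, 0, 0, 0.003, 0]

```text
t: 12.88
ee_pos: [544.6, -141.6, 170.9]
orientation: [-2.401, -2.026, 0.0]
ft_force: [-0.5, 0.3, -0.5]
width: 67.2
```

Call:
move_arm:
  deltas:
    - [60, 0, 0, 0.001, 0]
    - [60, 0, 0, 0.002, 0]
    - [60, 0, 0, 0.003, 0]
    - [60, 0, 0, 0.003, 0]

```text
t: 13.22
ee_pos: [544.9, -141.7, 169.2]
orientation: [2.401, 2.026, 0.0]
ft_force: [-5.2, 1.9, 16.2]
width: 67.1
```

Call:
move_arm:
  deltas:
    - [60, 0, 0, 0.0005, 0]
    - [60, 0, 0, 0.0005, 0]
    - [60, 0, 0, 0.0005, 0]

```text
t: 13.47
ee_pos: [544.9, -141.7, 169.1]
orientation: [2.4, 2.026, 0.001]
ft_force: [-6.7, 1.1, 20.7]
width: 67.1
```

```bash
python3 -c "
from h import *
import cv2
cv2.imwrite('pics/s7.png',cv2.resize(get_image('side')[165:255,215:345],None,fx=6,fy=6,interpolation=2))
cv2.imwrite('pics/sc7.png',cv2.resize(get_image('scene')[135:265,175:315],None,fx=4.5,fy=4.5,interpolation=2))
cv2.imwrite('pics/w7.png',get_image('wrist'))
p,Rm,s=tool();print(p,s['ft_force'],s['moment'],s['t'])"
```

```text
[ 544.95051867 -141.7186167   169.16299861] [-6.33798814  1.46273243 20.41889905] [0.33968236 1.26828904 0.03324337] 13.6167
```

View pics/s7.png

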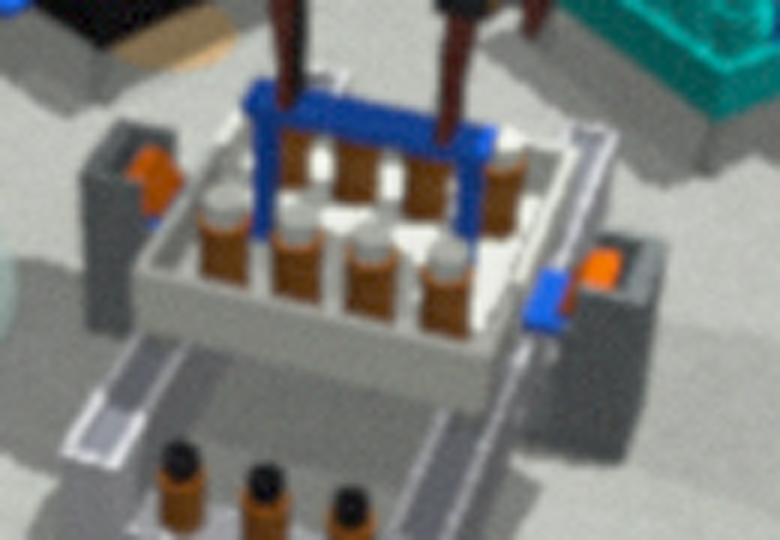

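View pics/sc7.png

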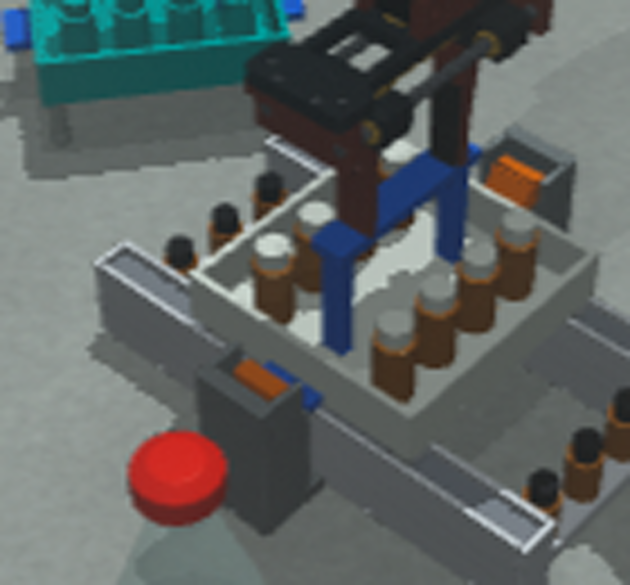

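View pics/w7.png

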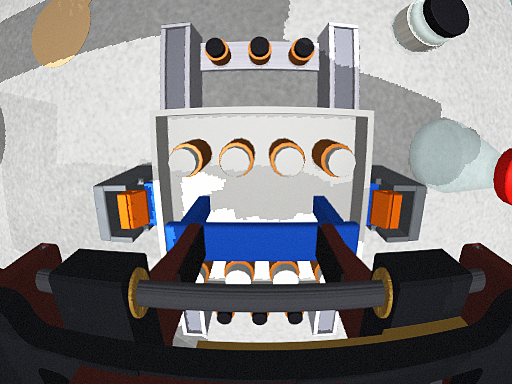

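```bash
python3 -c "
import cv2,numpy as np
a=cv2.imread('pics/w7.png')[165:250,90:175];b=cv2.imread('pics/w7.png')[165:250,350:435]
c=cv2.imread('pics/w5.png')[150:235,105:190];d=cv2.imread('pics/w5.png')[150:235,340:425]
f=lambda x:cv2.resize(x,None,fx=3.5,fy=3.5,interpolation=2)
cv2.imwrite('pics/w7c.png',np.vstack([np.hstack([f(a),f(b)]),np.hstack([f(c),f(d)])]))"
```

```text
(no output)
```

View pics/w7c.png

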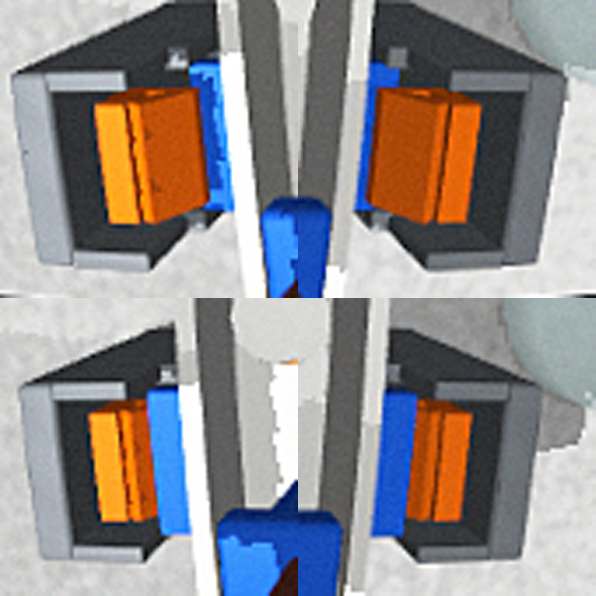

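Both bolts now seem to lie over the tabs. I'll measure the positions of the bolts, tabs and brackets on each side before releasing.

Run:
```python
from h import *
p,Rm,s=tool()
yaw=np.radians(-9.6);B=np.array([[np.cos(yaw),-np.sin(yaw)],[np.sin(yaw),np.cos(yaw)]]);O=np.array([543,-144])
L=lambda c:90+c/3.5; Rr=lambda c:350+(c-298)/3.5
for n,c,side,row,z in [('bracket out L',12,'L',80,102),('nose L',208,'L',150,77),('tab in/wall',228,'L',150,80),('boltback L',100,'L',150,90),('tabout L',190,'L',70,73),
  ('bracket out R',567,'R',80,102),('nose R',369,'R',150,77),('boltback R',479,'R',150,90),('tabout R',400,'R',70,73)]:
    u=(L if side=='L' else Rr)(c)
    q=wrist_z([(u,165+row/3.5)],z,p,Rm)[0]
    print(n,(B.T@(q[:2]-O)).round(1))
```

```text
bracket out L [-137.1   23.8]
nose L [-96.7  -1. ]
tab in/wall [-90.  -0.]
boltback L [-121.2    2.8]
tabout L [-101.1   19. ]
bracket out R [140.7  23.5]
nose R [99.6 -1.3]
boltback R [124.7   2.5]
tabout R [107.8  18.7]
```

Call:
move_arm:
  deltas:
    - [60, 0, 0, -0.003, 0]
    - [60, 0, 0, -0.01, 0]
    - [60, 0, 0, -0.025, 0]
    - [60, 0, 0, -0.045, 0]
    - [60, 0, 0, -0.06, 0]

```text
t: 14.03
ee_pos: [544.9, -141.7, 228.2]
orientation: [2.401, 2.026, 0.0]
ft_force: [1.1, 0.4, 0.1]
width: 67.4
```

```bash
python3 est.py|grep -v home;python3 -c "
from h import *
import cv2
cv2.imwrite('pics/s8.png',cv2.resize(get_image('side')[165:255,215:345],None,fx=6,fy=6,interpolation=2))
cv2.imwrite('pics/sc8.png',cv2.resize(get_image('scene')[135:265,175:315],None,fx=4.5,fy=4.5,interpolation=2))
cv2.imwrite('pics/w8.png',get_image('wrist'))
p,Rm,s=tool();print(p,s['ft_force'],s['moment'],s['t'])"
```

```text
[ 544.9 -141.7  228.2] [1.1 0.4 0.1] 14.03
tcp base [1.5 2.6]
scene tier_bar 0.93 base frame [ 4.  -1.3] z 153.4
scene push_face 0.59 base frame [  4.2 -84. ] z 72.9
side tier_bar 0.65 base frame [3.8 1. ] z 151.3
side push_face 0.6 base frame [ -1.  -86.5] z 68.2
wrist tier_bar 0.57 base frame [ 2.8 -0.2] z 159.3
wrist push_face 0.72 base frame [  0.7 -86.4] z 72.7
[ 544.65718075 -141.6592586   226.98902261] [-0.42739804 -0.57822844  0.53595227] [-0.00501885 -0.05068897  0.0383987 ] 14.7833
```

View pics/s8.png

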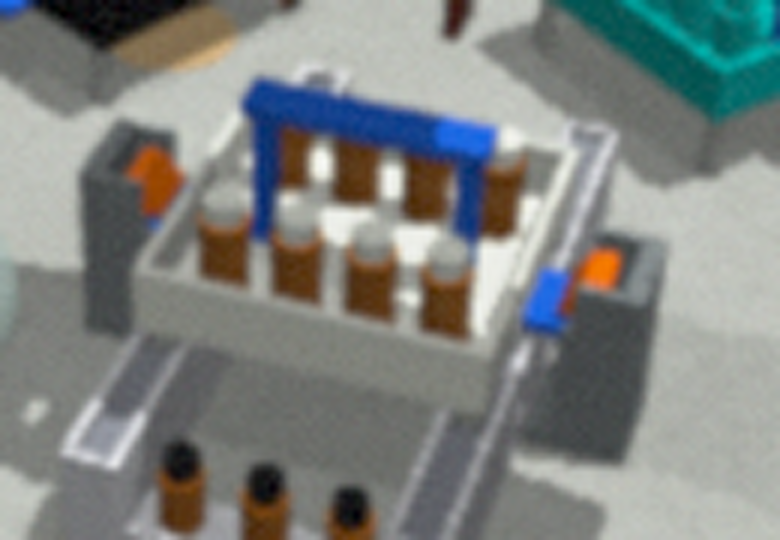

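View pics/sc8.png

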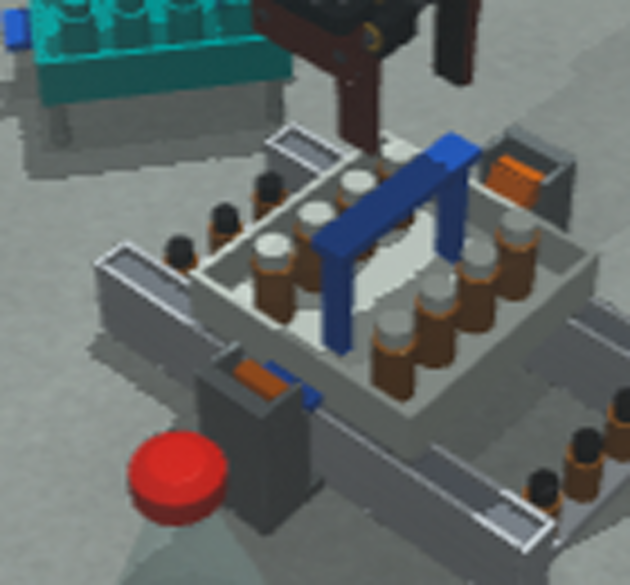

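View pics/w8.png

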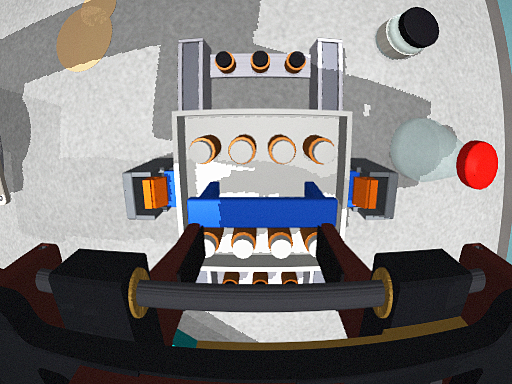

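```bash
python3 - <<'E'
from h import *
import cv2
p,Rm,s=tool();im=cv2.imread('pics/w8.png')
hsv=cv2.cvtColor(im,cv2.COLOR_BGR2HSV);m=cv2.inRange(hsv,(5,180,90),(20,255,255))
yaw=np.radians(-9.6);B=np.array([[np.cos(yaw),-np.sin(yaw)],[np.sin(yaw),np.cos(yaw)]]);O=np.array([543,-144])
for lo,hi in((120,175),(345,400)):
    q=m[170:215,lo:hi];c=np.where(q.sum(0)>255*8)[0]+lo;print(c.min(),c.max()+1)
    for u in(c.min(),c.max()+1):
        z=77 if 150<u<360 and (u>160) and u<365 else 88
        print(u,z,(B.T@(wrist_z([(u,193)],z,p,Rm)[0][:2]-O)).round(1))
E
python3 - <<'E'
import cv2
im=cv2.imread('pics/w8.png')[150:230,115:405];cv2.imwrite('pics/w8c.png',cv2.resize(im,None,fx=2.7,fy=2.7,interpolation=2))
E
```

```text
143 168
143 88 [-122.     0.5]
168 77 [-97.3  -2.5]
353 377
353 77 [100.7  -2.7]
377 88 [124.3   0.2]
```

View pics/w8c.png

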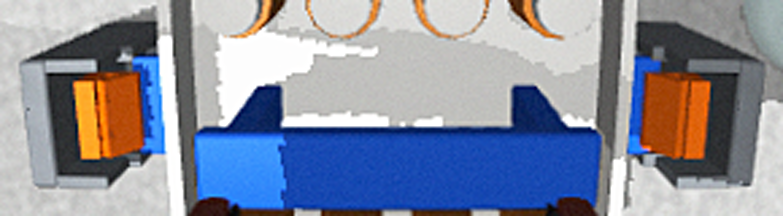

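The bolts sit symmetrically, with noses at about −99 and +99 mm once a common 1.7 mm offset is taken out. Both lie over the tabs, the bar stays down after release, and the gripper is clear.

Run:
```python
from h import *
for cam in('scene','side'):
    get_image(cam)
    print(cam,[(round(d['conf'],2),np.round(d['location']).tolist()) for d in place_of(cam,'tube_rack')])
print(get_obs()['t'],get_obs()['ft_force']);print(close_job())
```

```text
scene [(0.68, [575.0, 144.0, 2.0])]
side [(0.97, [576.0, 146.0, -0.0])]
14.9833 [0.3638877  0.53999514 0.19683722]
the job is handed in; nothing more can be done
None
```

I pushed the white tier about 50 mm along the rails until its posts dropped into the sockets. I then pressed the blue bar home with both fingertips and handed the job in at about 15 s.

- **Pressing:** the highest force I read was about 21 N, with the fingertips at 155 mm, the fully home height.
- **Height after release:** the bar looked level and stayed down. The cameras put it at 151, 153 and 159 mm, a spread wider than the stated 4 mm accuracy, so the 155 mm rests on the arm's own reading.
- **Latches:** the wrist picture shows both orange bolts over the blue tabs, equally far in on each side. I judged this from pictures only and did not read the latch positions directly. The tier sits about 1.5 mm towards +x, within the slack of the sockets.
- **Bystanders:** the tube rack reads within about 4 mm of where it started. The flasks, the jar and the look-alikes looked untouched in the pictures, but I did not measure them.
- **At hand-in:** the fingertips were nearly 60 mm above the bar, touching nothing, and the wrist force read about zero.

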